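# Purge a gas line and leave its sprung valve latched in run

### The arm

A 6-joint arm with a two-finger parallel gripper is mounted at the origin on the work surface. World frame = base frame: x ahead of the robot, y to its left, z up, the work surface at z = 0. Lengths are in m, angles in rad, forces in N, time in s.
With the tool pointing down it reaches from about 0.35 to 0.775 m from the base axis. Payload 7.3 kg.
Tool frame: the origin (TCP) lies midway between the tips of the shut fingers; the grasp point (between the pads) lies 19 mm behind it; z points along the fingers, y is the direction in which the jaws open and shut (so a half turn about z gives the same grasp; the last joint's range is limited). The gripper opens to 92 mm and grips with 3 to 60 N. Pads are 19 mm wide; open, the fingers measure 130 mm over their backs; the gripper's body (75 mm by 190 mm) begins 47 mm behind the grasp point.
Start: joints at [-1.33, 0.342, 1.524, -0, 1.275, -0.146], TCP at [0.198, -0.486, 0.227] pointing down, gripper open.
Joint ranges: [-2.53, 2.53], [-0.77, 2.02], [0.04, 2.7], [-1, 4.14], [0.28, 2.66], [-3.11, 3.11]. Speed limits (rad/s): [2.57, 2.57, 3.14, 3.14, 3.14, 3.14].

### API

Orientations are given as a rotation vector (axis times angle).
In Python, from cell import get_state, eyes, order gives the robot as it stands. The module is installed in compiled form; this text tells all that it offers.
- The arm moves only by the tool arm_command, never from a script. Its argument "moves" is text: rows parted by semicolons, each of 7 numbers parted by spaces: the turn, a rotation vector about the tool's x, y, z in rad, then the shift along the tool's x, y, z in m, then the finger opening in m, from 0 to 0.0918. A call has exactly 10 rows; each row shifts and turns the pose as measured when the row begins, along the tool's axes as they then stand; what a row does not reach is not made up. A row lasts 1/10 s, in which the tool goes at most 50 mm and 8.59 degrees, less where a joint would pass 70% of its speed; a pose out of reach is approached as far as the arm can. A call is refused whole if a number of a shift passes 0.05 or a number of a turn 0.15, either way. A call with a gripper value outside its range is refused whole. The fingers move at their own pace and stop on an object; the grip force is fixed at half the most. Time passes only in rows, so rows that do not move let the fingers close, or fill a call up. It gives the time, the measured TCP pose, the force and the opening at its end, in the units of the state.
- get_state(): the state, without advancing time (a new reading comes with each control period).
- eyes.read_camera(name): name is "scene" or "side" or "wrist"; returns the picture (420x560x3 uint8, red, green, blue); there is no depth.
- eyes.camera_params(name): a dict with "fx", "fy", "cx", "cy" (pixels), "pose" (4x4, takes a point from camera to world coordinates); the wrist camera has in their place "T_tool_cam" (4x4, takes a point from camera to tool coordinates, whose origin is the TCP and whose axes are the flange's). Camera axes: x right, y down, z forward; pixel columns grow to the right and rows downward; lengths in m; the calibration is good to about 2 mm. A picture is of the moment at which its call begins: read the wrist's pose just before it. camera_params takes no time and is no camera call.
- order.sign_off(): hands the job in, once; it reports no verdict.
The state is a dict: "t": time; "joint_pos": joint angles; "joint_velocities": joint speeds; "tau": joint torques, N m; "tool_pos": TCP position; "tcp_rot": TCP orientation; "wrist_force": force on the tool from outside, world axes, zero at the start; "wrist_torque": the same for the moment, N m; "finger_gap": finger opening in m.
Only numpy, scipy, OpenCV 4.12 (cv2) and the standard library are available. Lean on these libraries where they do the work, as an engineer would, in place of code of your own. Each camera call takes 0.05 s, during which the arm holds its last target. There are 200 camera calls.

### The job

Put the green gas line into service: with the fingertips, push the green valve's button in as far as it goes, keep it there for two seconds to purge the line, then let it go so that it springs back and catches half-way on its stop pin. Pick nothing up, leave the blue and yellow valves as they are, and do not disturb the glassware and tools on the bench.

Things in the scene. Friction and masses are not known exactly. Their poses are not given: they have to be found in the camera images.
- gas_station: Gas valve station fixed to the bench: base plate 200 x 300 x 12 mm with three like hand valves in a row, 80 mm apart (at y = 0, +-0.080; which colour is where varies), header pipe and white filter discs behind. At most 108 mm high. Origin on the bench under the middle valve; x = direction in which all buttons are pushed, y along the row, z up. The plate begins 60 mm before the origin.
- valve_green: Steel body of the valve with the green button, fixed on the base plate: 90 mm along x, 46 mm wide, its top 70 mm above the bench. Origin at the centre of its foot, 12 mm above the bench; x = push direction. A black stop-pin head stands on its middle, top 94 mm above the bench. The shut button's face is 105 mm before the origin; below and before the button there is only bench.
- button_green (a point): Centre of the front face of the green button, moving with it: a flat disc 36 mm across, 14 mm thick, on a level 9 mm stem 50 mm above the bench (the disc spans 32 to 68 mm). Its x axis is the level push direction. From shut it goes 36 mm in to its end stop; even then 10 mm stay free between the back of the disc and the valve body.
- button_blue (a point): The same point of the blue button (at the start this valve runs: its button stands 20 mm farther in than a shut one).
- button_yellow (a point): The same point of the yellow button (shut at the start).
- slide_green (a joint): The sprung slide of the valve with the green button, m along the push: 0 = out (shut), about 0.0195 = caught on its stop pin (run), 0.036 = fully in at its end stop (purge; the purge port is open beyond 0.029). Spring: 4.4 N outward at 0, 8.4 N fully in, plus up to 4 N while it lifts the pin (0.002 to 0.016). Let go beyond 0.021 it comes back onto the pin at about 0.0195; let go before that, to 0. Shut at the start.
- slide_blue (a joint): The sprung slide of the valve with the blue button, m along the push: 0 = out (shut), about 0.0195 = caught on its stop pin (run), 0.036 = fully in at its end stop (purge; the purge port is open beyond 0.029). At the start it is in run.
- slide_yellow (a joint): The sprung slide of the valve with the yellow button, m along the push: 0 = out (shut), about 0.0195 = caught on its stop pin (run), 0.036 = fully in at its end stop (purge; the purge port is open beyond 0.029). Shut at the start.
- pin_green (a joint): The sprung stop pin on top of the green valve, with a black head 16 mm across whose top is 94 mm above the bench: 0 = down; it is lifted to about 0.008 while the slide's collar passes under it, then drops by itself behind the collar.
- media_bottle: Loose amber bottle, 70 mm across, 140 mm high, blue cap, beside the station. Origin at the centre of its foot, z up.
- vial_a: Loose capped glass vial, 28 mm across, 55 mm high, red cap, standing on the bench in front of the valves, its centre 120 to 150 mm before the shut buttons' faces. Origin at the centre of its foot, z up.
- vial_b: Loose capped glass vial as vial_a but with a white cap, standing in front of the station to the right (as seen from the robot). Origin at the centre of its foot, z up.
- beaker: Loose open glass cup, 70 mm across, 90 mm high, right of the station. Origin at the centre of its foot, z up.
- wrench: Loose steel wrench, 160 mm long, lying flat along its x axis left of the station. Origin at its middle on the bench.
- syringe: Loose plastic syringe with filter disc, 170 mm long, 29 mm high, lying along its x axis right of the station. Origin at its middle on the bench.

How it is judged:
By the outcome, as a careful person would: the job done as asked, in the order asked, and still so for the second after the job is handed in, with the robot touching nothing.
It also fails if it takes over 40 s, if anything falls off the work surface, if the arm or the gripper's body presses on something with over 40 N, if the wrist force passes 120 N, or if a joint passes its speed limit or range.

## Working session

There is one attempt and no reset: what is moved stays moved. The work goes in short steps, Python scripts to look and compute and a tool call to move; the robot and the scene stay as the last step left them, time stands still between calls to the robot, and variables do not carry over. Pictures are saved under pics/ and viewed, about 8 in all and at most 12, crops included, and the job is handed in when it is done.

Besides the shell and the picture viewer there is one more tool, called after ">>>" by a JSON object that holds its "op" and its "data", one argument or row to a line. arm_command: Moves the arm, as the interface text tells. Its arguments: {"type":"object","properties":{"moves":{"type":"string"}},"required":["moves"]}

```bash
mkdir -p pics
cat > h.py <<'E'
import numpy as np,cv2
from cell import get_state,eyes,order
from scipy.spatial.transform import Rotation as R
def shot(n,f):
    s=get_state(); im=eyes.read_camera(n); cv2.imwrite('pics/'+f,im[:,:,::-1]); return s,im
def cam(n,s=None):
    p=eyes.camera_params(n)
    if n=='wrist':
        T=np.eye(4);T[:3,:3]=R.from_rotvec(s['tcp_rot']).as_matrix();T[:3,3]=s['tool_pos'];T=T@np.array(p['T_tool_cam'])
    else: T=np.array(p['pose'])
    return p,T
def onz(n,uv,z,s=None):
    p,T=cam(n,s); d=T[:3,:3]@np.array([(uv[0]-p['cx'])/p['fx'],(uv[1]-p['cy'])/p['fy'],1]); o=T[:3,3]
    return o+d*(z-o[2])/d[2]
def proj(n,X,s=None):
    p,T=cam(n,s); c=T[:3,:3].T@(np.array(X)-T[:3,3]); return np.array([p['fx']*c[0]/c[2]+p['cx'],p['fy']*c[1]/c[2]+p['cy']])
E
python3 - <<'E'
from h import *
for n in('scene','side'):
    s,im=shot(n,n+'1.png'); print(n,cam(n)[1].round(3),eyes.camera_params(n)['fx'])
print({k:np.round(v,3) for k,v in s.items()})
print(np.round(eyes.camera_params('wrist')['T_tool_cam'],3))
E
```

```text
scene [[-0.418  0.642 -0.643  1.233]
 [ 0.908  0.298 -0.294  0.335]
 [ 0.003 -0.707 -0.707  0.806]
 [ 0.     0.     0.     1.   ]] 474.50340323259906
side [[-0.967 -0.173  0.187  0.384]
 [-0.255  0.657 -0.709  0.768]
 [ 0.    -0.734 -0.68   0.777]
 [ 0.     0.     0.     1.   ]] 495.9734293582281
{'t': np.float64(0.05), 'joint_pos': array([-1.33 ,  0.343,  1.525, -0.   ,  1.275, -0.146]), 'joint_velocities': array([-0.   , -0.   , -0.001, -0.   , -0.002, -0.   ]), 'tau': array([ 2.0000e-03, -4.3242e+01, -2.4500e+01,  7.2000e-02,  5.2000e-02,
       -0.0000e+00]), 'tool_pos': array([ 0.198, -0.486,  0.226]), 'tcp_rot': array([-3.082, -0.604,  0.   ]), 'wrist_force': array([ 0.497,  1.598, -1.105]), 'wrist_torque': array([-0.058, -0.051, -0.001]), 'finger_gap': np.float64(0.092)}
[[-0.001 -0.958 -0.288  0.077]
 [ 1.    -0.001  0.001  0.   ]
 [-0.001 -0.288  0.958 -0.157]
 [ 0.     0.     0.     1.   ]]
```

View pics/scene1.png

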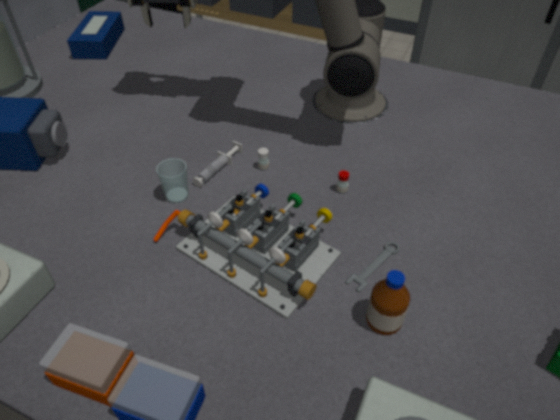

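View pics/side1.png

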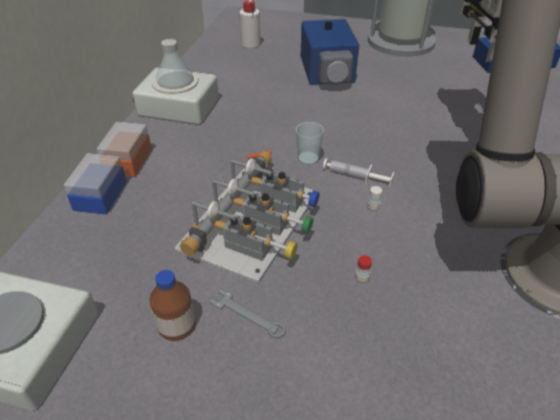

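The scene and side views agree on the layout. The green button is in the middle, at about (295,200) in scene and (307,223) in side. Blue is on the robot's right and yellow on its left. The red-capped vial stands in front of the valves. Next I fit the station pose from the button and pin pixels.

Run:
```python
from h import *
from scipy.optimize import least_squares
box={'scene':{'g':(282,185,310,215),'b':(250,178,275,202),'y':(312,202,340,226)},'side':{'g':(295,208,320,238),'b':(302,186,326,212),'y':(278,236,304,262)}}
obs=[]
for n in box:
    im=cv2.imread(f'pics/{n}1.png'); hsv=cv2.cvtColor(im,cv2.COLOR_BGR2HSV)
    for c,(a,b,d,e) in box[n].items():
        lo,hi={'g':(50,88),'b':(105,128),'y':(22,33)}[c]
        m=cv2.inRange(hsv,(lo,120,40),(hi,255,255))[b:e,a:d]; v,u=np.nonzero(m)
        print(n,c,len(u),u.mean()+a,v.mean()+b,u.min()+a,u.max()+a,v.min()+b,v.max()+b); obs.append((n,c,np.array([u.mean()+a,v.mean()+b])))
pins={'scene':{'b':(239,201),'g':(269,216),'y':(300,232)},'side':{'b':(281,180),'g':(265,200),'y':(248,225)}}
Y={'y':.08,'g':0,'b':-.08}
def W(p,l): c,s=np.cos(p[2]),np.sin(p[2]); return [p[0]+c*l[0]-s*l[1],p[1]+s*l[0]+c*l[1],l[2]]
# disc centre 7mm behind face; valve origin vs station origin x offset p[3]
def f(p):
    r=[]
    for n,c,uv in obs: r+=list(proj(n,W(p,(-.105+.007+p[3]+(.02 if c=='b' else 0),Y[c],.05)))-uv)
    for n in pins:
        for c in pins[n]: r+=list(proj(n,W(p,(p[3]*1,Y[c],.090)))-pins[n][c])
    return np.array(r)
g=lambda q:f([*q,0])
r=least_squares(g,[.6,0,0],loss='soft_l1'); print(r.x,g(r.x).round(1).reshape(-1,2).tolist())
print('green face',W(r.x,(-.105,0,.05)))
for n,uv,z in(('scene',(344,175),.055),('side',(365,262),.055),('scene',(264,152),.055),('side',(376,191),.055)): print(n,onz(n,uv,z).round(3))
```

```text
scene g 100 295.35 198.91 288 301 193 206
scene b 112 262.24107142857144 189.58928571428572 255 268 184 197
scene y 138 324.95652173913044 213.94927536231884 317 332 208 222
side g 53 305.92452830188677 222.67924528301887 303 309 217 228
side b 94 312.8723404255319 197.95744680851064 309 317 191 205
side y 136 290.1029411764706 249.35294117647058 285 295 241 257
[ 0.61340741  0.02283545 -0.18221409] [[-0.5, 0.9], [-0.7, 1.2], [-0.1, 0.5], [0.8, 2.6], [-0.4, 1.6], [0.9, 1.6], [0.4, -3.6], [0.1, -3.2], [0.9, -2.9], [-0.5, -4.1], [-0.7, -2.3], [-1.6, -3.2]]
green face [np.float64(0.5101456966458858), np.float64(0.041862233204610286), 0.05]
scene [0.395 0.115 0.055]
side [0.386 0.115 0.055]
scene [ 0.397 -0.097  0.055]
side [ 0.39  -0.1    0.055]
```

Both cameras agree on the fit. The green face is at about (0.510, 0.042) and the push yaw is −0.18. Vial_a stands 131 mm before the face and 50 mm to the left. I'll turn the tool so its x axis lies along the push, shut the fingers and approach high.

>>> {"op": "arm_command", "data": {
  "moves": "0 0 0.114 0 0 0 0;0 0 0.114 0 0 0 0;0 0 0.114 0 0 0 0;0 0 0.114 0 0 0 0;0 0 0.114 0 0 0 0;0 0 0 0.014 -0.048 0 0;0 0 0 0.014 -0.048 0 0;0 0 0 0.014 -0.048 0 0;0 0 0 0.014 -0.048 0 0;0 0 0 0.014 -0.048 0 0"
}}

```text
t: 1.1
tool_pos: [0.3141, -0.2651, 0.2222]
tcp_rot: [-3.115, 0.341, 0.007]
wrist_force: [1.7, -0.6, 0.2]
finger_gap: 0.0168
```

>>> {"op": "arm_command", "data": {
  "moves": "0 0 -0.03 0.0115 -0.048 0 0;0 0 0 0.0115 -0.048 0 0;0 0 0 0.0115 -0.048 0 0;0 0 0 0.0115 -0.048 0 0;0 0 0 0.0115 -0.048 0 0;0 0 0 0.0115 -0.048 0 0;0 0 0 0.0115 -0.04 0 0;0 0 0 0 0 0 0;0 0 0 0 0 0 0;0 0 0 0 0 0 0"
}}

```text
t: 2.1
tool_pos: [0.4553, 0.0533, 0.2228]
tcp_rot: [-3.12, 0.281, 0.01]
wrist_force: [0.2, -0.1, 0.1]
finger_gap: 0.0003
```

Run:
```python
from h import *
s,im=shot('wrist','w1.png'); print(s['tool_pos'].round(4) if hasattr(s['tool_pos'],'round') else s['tool_pos'],s['tcp_rot'],s['finger_gap'],s['wrist_force'])
p=[.6134,.0228,-.1822]
print(proj('wrist',[.5102,.0419,.05],s),eyes.camera_params('wrist')['fx'])
```

```text
[0.4553 0.0533 0.2228] [-3.11987649  0.28140425  0.0099152 ] 0.00030216924332808264 [ 0.19437498 -0.13623834  0.07401047]
[284.45934597 135.19346587] 313.2236722609425
```

View pics/w1.png

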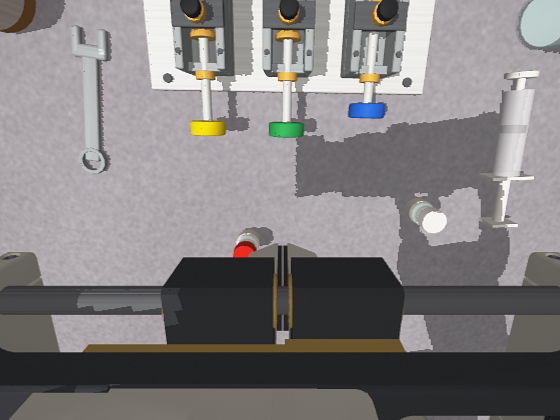

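Run:
```python
from h import *
from scipy.optimize import least_squares
im=cv2.imread('pics/w1.png');hsv=cv2.cvtColor(im,cv2.COLOR_BGR2HSV)
s=get_state()
p,T=cam('wrist',s)
obs={}
for c,lo,hi,x0,x1 in(('g',45,90,260,312),('y',20,35,185,232),('b',100,130,340,392)):
    m=cv2.inRange(hsv,(lo,110,40),(hi,255,255))[95:145,x0:x1]; v,u=np.nonzero(m); obs[c]=(u.min()+x0,u.max()+1+x0,v.min()+95,v.max()+96); print(c,obs[c])
Y={'y':.08,'g':0,'b':-.08}
th=np.linspace(0,2*np.pi,60)
def ext(q,c):
    cs,sn=np.cos(q[2]),np.sin(q[2]); P=[]
    for dx in(0,.014):
        for t in th:
            x=-.105+dx+(.0195 if c=='b' else 0); y=Y[c]+.018*np.cos(t); P.append(proj('wrist',[q[0]+cs*x-sn*y,q[1]+sn*x+cs*y,.05+.018*np.sin(t)],s))
    P=np.array(P); return [P[:,0].min(),P[:,0].max(),P[:,1].min(),P[:,1].max()]
f=lambda q:np.concatenate([np.array(ext(q,c))-obs[c] for c in Y])
r=least_squares(f,[.6134,.0228,-.182],diff_step=1e-4); q=r.x; print(q,f(q).round(1))
F=np.array([q[0]-.105*np.cos(q[2]),q[1]-.105*np.sin(q[2])]); print('face',F)
Rt=R.from_rotvec(s['tcp_rot']).as_matrix(); print(Rt.round(4)); print('tool delta',Rt.T@(np.array([*F,.05])-s['tool_pos']), 'push in tool',Rt.T@[np.cos(q[2]),np.sin(q[2]),0])
for u,v in((245,252),(434,221)): print(onz('wrist',(u,v),.055,s))
```

```text
g (np.int64(269), np.int64(304), np.int64(122), np.int64(137))
y (np.int64(190), np.int64(226), np.int64(121), np.int64(136))
b (np.int64(348), np.int64(385), np.int64(103), np.int64(118))Traceback (most recent call last):
  File "<stdin>", line 18, in <module>
    return func(*args, **kwargs)
    result = trf(vector_fun.fun, vector_fun.jac, x0, f0, J0, lb, ub, ftol, xtol,
                 gtol, max_nfev, x_scale, loss_function, tr_solver,
                 tr_options.copy(), verbose, callback=callback_wrapped)
    return trf_no_bounds(
        fun, jac, x0, f0, J0, ftol, xtol, gtol, max_nfev, x_scale,
        loss_function, tr_solver, tr_options, verbose, callback=callback)
    f_new = fun(x_new)
    self._update_fun()
    ~~~~~~~~~~~~~~~~^^
    self.f = self.fun_wrapped(xp_copy(self.x))
             ~~~~~~~~~~~~~~~~^^^^^^^^^^^^^^^^^
    return np.atleast_1d(self.fun(x))
                         ~~~~~~~~^^^
    return self.f(x, *self.args, **self.kwargs)
           ~~~~~~^^^^^^^^^^^^^^^^^^^^^^^^^^^^^^
  File "<stdin>", line 17, in <lambda>
  File "<stdin>", line 15, in ext
  File "h.py", line 16, in proj
    p,T=cam(n,s); c=T[:3,:3].T@(np.array(X)-T[:3,3]); return np.array([p['fx']*c[0]/c[2]+p['cx'],p['fy']*c[1]/c[2]+p['cy']])
        ~~~^^^^^
  File "h.py", line 7, in cam
    p=eyes.camera_params(n)
ValueError: time passes only in moves, steps and waits
```

```bash
sed -i 's/^def cam/import functools\ncp=functools.cache(lambda n:eyes.camera_params(n))\ndef cam/; s/p=eyes.camera_params(n)/p=cp(n)/' h.py
python3 - <<'E'
from h import *
from scipy.optimize import least_squares
s=get_state()
obs={'g':(269,304,122,137),'y':(190,226,121,136),'b':(348,385,103,118)}
Y={'y':.08,'g':0,'b':-.08}
th=np.linspace(0,2*np.pi,60)
def ext(q,c):
    cs,sn=np.cos(q[2]),np.sin(q[2]); P=[]
    for dx in(0,.014):
        for t in th:
            x=-.105+dx+(.0195 if c=='b' else 0); y=Y[c]+.018*np.cos(t); P.append(proj('wrist',[q[0]+cs*x-sn*y,q[1]+sn*x+cs*y,.05+.018*np.sin(t)],s))
    P=np.array(P); return [P[:,0].min(),P[:,0].max(),P[:,1].min(),P[:,1].max()]
f=lambda q:np.concatenate([np.array(ext(q,c))-obs[c] for c in Y])
r=least_squares(f,[.6134,.0228,-.182],diff_step=1e-3,max_nfev=30); q=r.x; print(q,f(q).round(1))
F=np.array([q[0]-.105*np.cos(q[2]),q[1]-.105*np.sin(q[2])]); print('face',F)
Rt=R.from_rotvec(s['tcp_rot']).as_matrix(); print(Rt.round(4)); print('tool delta',Rt.T@(np.array([*F,.05])-s['tool_pos']), 'push in tool',Rt.T@[np.cos(q[2]),np.sin(q[2]),0])
for u,v in((245,252),(434,221)): print(onz('wrist',(u,v),.055,s))
E
```

```text
[ 0.61162275  0.0196094  -0.19551727] [-0.7  0.2 -0.5  0.5 -0.3  0.2 -0.4  0.7 -0.4  1.  -0.5  0.2]
face [0.50862329 0.04000816]
[[ 0.9837 -0.1797 -0.0055]
 [-0.1797 -0.9837  0.0096]
 [-0.0072 -0.0084 -0.9999]]
tool delta [0.05613317 0.00457847 0.17243042] push in tool [ 0.99986358  0.01481683 -0.007299  ]
[0.39126301 0.10855461 0.055     ]
[ 0.39086222 -0.10306671  0.055     ]
```

Fit is within 1 px: face (0.509, 0.040), yaw −0.196. The vial is clear of the descent. Now I align and descend in front of the button.

>>> {"op": "arm_command", "data": {
  "moves": "0 0 0.015 0 0.004 0 0;0 0 0 0 0 0.04 0;0 0 0 0 0 0.04 0;0 0 0 0 0 0.04 0;0 0 0 0 0 0.035 0;0 0 0 0 0 0.02 0;0 0 0 0 0 0 0;0 0 0 0 0 0 0;0 0 0 0 0 0 0;0 0 0 0 0 0 0"
}}

```text
t: 3.15
tool_pos: [0.4563, 0.0388, 0.0478]
tcp_rot: [-3.115, 0.342, -0.008]
wrist_force: [0.5, 0.5, -0.1]
finger_gap: 0.0007
```

Run:
```python
from h import *
s,im=shot('wrist','w2.png'); print(s['tool_pos'],s['tcp_rot'],s['wrist_force'])
Rt=R.from_rotvec(s['tcp_rot']).as_matrix(); print('delta',Rt.T@(np.array([.5086,.0400,.05])-s['tool_pos']),'push',Rt.T@[np.cos(-.1955),np.sin(-.1955),0])
print(proj('wrist',[.5086,.04,.05],s))
```

```text
[0.45632289 0.0387537  0.04779694] [-3.11532672  0.34179675 -0.00836272] [ 0.45271363  0.46761789 -0.12881899]
delta [ 0.05077244 -0.01256785 -0.0018739 ] push [ 0.99972379 -0.02303408  0.0046657 ]
[256.3584384  170.48472462]
```

View pics/w2.png

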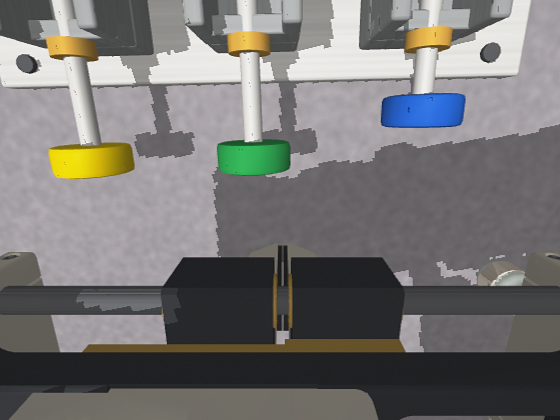

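Green disc is at (254,158) against a projected face at (256,170), which is consistent. The tool sits about 12 mm to the left and 0.02 rad off in yaw, so I correct that and lower a little.

>>> {"op": "arm_command", "data": {
  "moves": "0 0 -0.015 0 -0.01 0.005 0;0 0 0 0 0 0 0;0 0 0 0 0 0 0;0 0 0 0 0 0 0;0 0 0 0 0 0 0;0 0 0 0 0 0 0;0 0 0 0 0 0 0;0 0 0 0 0 0 0;0 0 0 0 0 0 0;0 0 0 0 0 0 0"
}}

```text
t: 4.2
tool_pos: [0.46, 0.0498, 0.0444]
tcp_rot: [-3.118, 0.315, -0.015]
wrist_force: [0.3, -0.3, 0.5]
finger_gap: 0.0003
```

```bash
cat > d.py <<'E'
from h import *
s=get_state()
print(s['tool_pos'],s['tcp_rot'],s['wrist_force'],s['t'])
Rt=R.from_rotvec(s['tcp_rot']).as_matrix(); print('delta',Rt.T@(np.array([.5086,.0400,.05])-s['tool_pos']),'push',Rt.T@[np.cos(-.1955),np.sin(-.1955),0],'toolz',Rt[:,2])
E
python3 d.py
```

```text
[0.45998748 0.0498222  0.04435683] [-3.11805575  0.31467131 -0.01501492] [ 0.28624698 -0.32254657  0.48994204] 4.2
delta [ 0.04964235 -0.00013537 -0.00520733] push [ 0.99994538 -0.00561923  0.00881251] toolz [ 0.01030291  0.00666199 -0.99992473]
```

>>> {"op": "arm_command", "data": {
  "moves": "0 0 0 0.01 0 0.004 0;0 0 0 0.01 0 0 0;0 0 0 0.008 0 0 0;0 0 0 0 0 0 0;0 0 0 0 0 0 0;0 0 0 0 0 0 0;0 0 0 0 0 0 0;0 0 0 0 0 0 0;0 0 0 0 0 0 0;0 0 0 0 0 0 0"
}}

```text
t: 5.2
tool_pos: [0.49, 0.0437, 0.0401]
tcp_rot: [-3.118, 0.315, -0.015]
wrist_force: [-0.0, 0.0, -0.1]
finger_gap: 0.0001
```

```bash
python3 d.py
```

```text
[0.48997383 0.04366201 0.04007739] [-3.11802381  0.31491342 -0.01470075] [-0.02212585  0.01908594 -0.09893266] 5.2
delta [ 0.01906652 -0.00022075 -0.00975817] push [ 0.99994623 -0.00577591  0.00861277] toolz [ 0.01010489  0.00669024 -0.99992656]
```

>>> {"op": "arm_command", "data": {
  "moves": "0 0 0 0.005 0 0 0;0 0 0 0.005 0 0 0;0 0 0 0.005 0 0 0;0 0 0 0.005 0 0 0;0 0 0 0.005 0 0 0;0 0 0 0.005 0 0 0;0 0 0 0.005 0 0 0;0 0 0 0.003 0 0 0;0 0 0 0.002 0 0 0;0 0 0 0.001 0 0 0"
}}

```text
t: 6.2
tool_pos: [0.516, 0.0384, 0.0382]
tcp_rot: [-3.117, 0.312, 0.048]
wrist_force: [-2.5, 0.1, 3.5]
finger_gap: 0.0003
```

```bash
python3 d.py
```

```text
[0.51604639 0.03836819 0.0382301 ] [-3.11667154  0.31168672  0.04790863] [-2.53061613  0.05268567  3.48467255] 6.2
delta [-0.00798704 -0.00019382 -0.0115244 ] push [ 0.99950212 -0.0039424  -0.03130456] toolz [-0.029535    0.01200564 -0.99949164]
```

The arm yields a little: it is tilting back 0.04 rad and sinking 2 mm. I continue pushing with corrections for both.

>>> {"op": "arm_command", "data": {
  "moves": "0 0.012 0 0.005 0 -0.001 0;0 0.012 0 0.005 0 -0.001 0;0 0.012 0 0.005 0 -0.001 0;0 0.01 0 0.005 0 0 0;0 0.008 0 0.004 0 0 0;0 0.006 0 0.004 0 0 0;0 0.006 0 0.004 0 0 0;0 0.006 0 0.003 0 0 0;0 0.005 0 0.003 0 0 0;0 0.005 0 0.003 0 0 0"
}}

```text
t: 7.2
tool_pos: [0.5338, 0.0348, 0.0359]
tcp_rot: [-3.124, 0.31, 0.005]
wrist_force: [-12.2, 2.5, 10.0]
finger_gap: -0.0001
```

```bash
python3 d.py; python3 -c "
from h import *
shot('wrist','w3.png')"
```

```text
[0.53376147 0.03477194 0.03588171] [-3.12395074  0.30963369  0.00472351] [-12.20854169   2.4757105   10.00661962] 7.2
delta [-0.02574359 -0.00021553 -0.01403494] push [ 0.99999263 -0.00209004 -0.00322032] toolz [-0.00276472  0.00261647 -0.99999276]
```

View pics/w3.png

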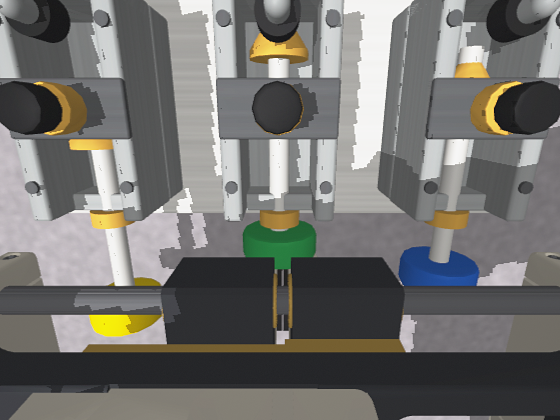

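The view shows the disc pushed to near the valve body, with the blue and yellow buttons untouched. TCP travel implies a slide of about 0.035 at 12 N. I keep pressing to confirm the stop and hold.

>>> {"op": "arm_command", "data": {
  "moves": "0 0.005 0 0.004 0 -0.002 0;0 0.005 0 0.004 0 -0.002 0;0 0.005 0 0.004 0 -0.001 0;0 0.004 0 0.004 0 -0.001 0;0 0.004 0 0.004 0 0 0;0 0.004 0 0.004 0 0 0;0 0.004 0 0.004 0 0 0;0 0.004 0 0.004 0 0 0;0 0.004 0 0.004 0 0 0;0 0.004 0 0.004 0 0 0"
}}

```text
t: 8.25
tool_pos: [0.5323, 0.0349, 0.0343]
tcp_rot: [-3.125, 0.304, 0.086]
wrist_force: [-16.1, 2.4, 13.7]
finger_gap: 0.0005
```

```bash
python3 d.py
```

```text
[0.53232734 0.0348568  0.03431732] [-3.12533344  0.30440855  0.08603334] [-16.1321108    2.41004186  13.69164338] 8.25
delta [-0.02509292 -0.00039248 -0.01433796] push [ 0.9985117   0.00144874 -0.05451874] toolz [-0.05446895  0.00559767 -0.99849977]
```

Travel has stopped while force rises to 16 N, so the end stop is reached. I hold for another 2+ s and correct the tilt.

>>> {"op": "arm_command", "data": {
  "moves": "0 0.012 0 0.004 0 -0.001 0;0 0.012 0 0.004 0 -0.001 0;0 0.012 0 0.004 0 -0.001 0;0 0.01 0 0.004 0 -0.001 0;0 0.01 0 0.004 0 -0.001 0;0 0.01 0 0.004 0 -0.001 0;0 0.008 0 0.004 0 -0.001 0;0 0.008 0 0.004 0 -0.001 0;0 0.008 0 0.004 0 -0.001 0;0 0.008 0 0.004 0 -0.001 0"
}}

```text
t: 9.25
tool_pos: [0.5325, 0.0346, 0.0344]
tcp_rot: [3.119, -0.299, -0.075]
wrist_force: [-13.6, 3.0, 6.1]
finger_gap: 0.0005
```

```bash
python3 d.py
```

```text
[0.53251142 0.03456979 0.03438884] [ 3.11906788 -0.29937722 -0.07502409] [-13.63366089   3.03988138   6.09279696] 9.25
delta [-0.0252138  -0.00060489 -0.01445165] push [ 0.99889019  0.00439796 -0.04689399] toolz [-0.04833615 -0.00268403 -0.99882752]
```

>>> {"op": "arm_command", "data": {
  "moves": "0 0.012 0 0.004 0 -0.001 0;0 0.012 0 0.004 0 -0.001 0;0 0.012 0 0.004 0 -0.001 0;0 0.01 0 0.004 0 -0.001 0;0 0.01 0 0.004 0 -0.001 0;0 0.01 0 0.004 0 -0.001 0;0 0.01 0 0.004 0 -0.001 0;0 0.01 0 0.004 0 -0.001 0;0 0.01 0 0.004 0 -0.001 0;0 0.01 0 0.004 0 -0.001 0"
}}

```text
t: 10.25
tool_pos: [0.5329, 0.0343, 0.0342]
tcp_rot: [3.112, -0.295, -0.05]
wrist_force: [-12.5, 2.7, 5.9]
finger_gap: 0.0005
```

>>> {"op": "arm_command", "data": {
  "moves": "0 0.01 0 0.004 0 -0.001 0;0 0.01 0 0.004 0 -0.001 0;0 0.01 0 0.004 0 -0.001 0;0 0.01 0 0.004 0 -0.001 0;0 0.01 0 0.004 0 -0.001 0;0 0.01 0 0.004 0 -0.001 0;0 0.01 0 0.004 0 -0.001 0;0 0.01 0 0.004 0 -0.001 0;0 0.01 0 0.004 0 -0.001 0;0 0.01 0 0.004 0 -0.001 0"
}}

```text
t: 11.25
tool_pos: [0.5331, 0.034, 0.0339]
tcp_rot: [3.104, -0.292, -0.035]
wrist_force: [-12.6, 2.2, 5.3]
finger_gap: 0.0005
```

```bash
python3 d.py; python3 -c "
from h import *
shot('wrist','w4.png')"
```

```text
[0.53312843 0.03402205 0.03392328] [ 3.10427072 -0.29238029 -0.03542876] [-12.58065637   2.22528262   5.26854495] 11.25
delta [-0.02553673 -0.00089065 -0.015586  ] push [ 0.99976382  0.00793813 -0.02023113] toolz [-0.02481131 -0.02114486 -0.99946851]
```

View pics/w4.png

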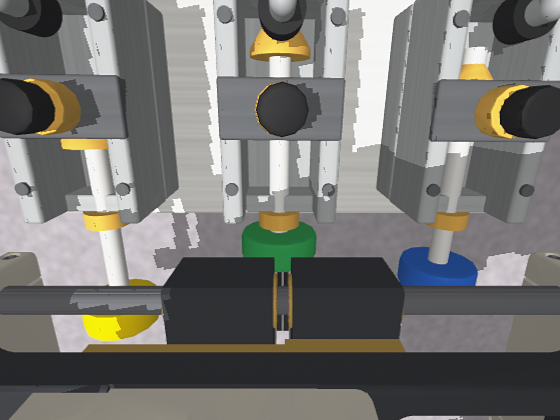

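The disc is unchanged for more than 3 s at 12.6 N (spring 8.4 N), so it is on the end stop. Now I release straight back, stopping clear of the vial, then rise.

>>> {"op": "arm_command", "data": {
  "moves": "0 0 0 -0.008 0 0 0;0 0 0 -0.01 0 0 0;0 0 0 -0.01 0 0 0;0 0 0 -0.01 0 0 0;0 0 0 -0.01 0 0 0;0 0 0 -0.008 0 0 0;0 0 0 0 0 0 0;0 0 0 0 0 -0.01 0;0 0 0 0 0 0 0;0 0 0 0 0 0 0"
}}

```text
t: 12.3
tool_pos: [0.4766, 0.0452, 0.0463]
tcp_rot: [3.104, -0.293, -0.032]
wrist_force: [0.2, 0.3, -0.3]
finger_gap: 0.0005
```

```bash
python3 d.py; python3 -c "
from h import *
shot('wrist','w5.png')"
```

```text
[0.47662512 0.04523644 0.04633575] [ 3.104484   -0.29298317 -0.03190947] [ 0.18269313  0.26823845 -0.26885296] 12.3
delta [ 0.03231776 -0.00073883 -0.00427278] push [ 0.99980937  0.00753386 -0.01801282] toolz [-0.02254556 -0.02112287 -0.99952265]
```

View pics/w5.png

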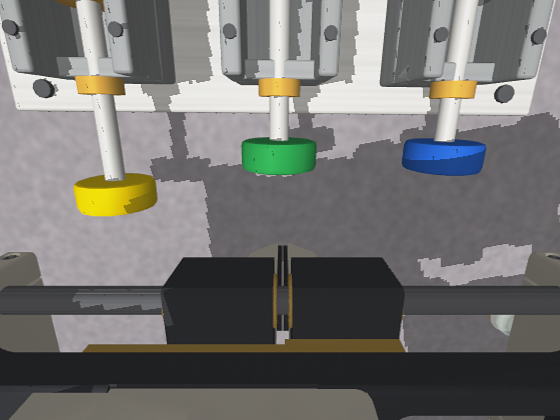

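Green (disc at rows 138–174) is level with blue, which is in run, and yellow is still shut farther out. The stop pin has caught. I rise clear and check the whole bench.

>>> {"op": "arm_command", "data": {
  "moves": "0 0 0 0 0 -0.03 0;0 0 0 0 0 -0.04 0;0 0 0 0 0 -0.04 0;0 0 0 0 0 -0.04 0;0 0 0 0 0 -0.02 0;0 0 0 0 0 0 0;0 0 0 0 0 0 0;0 0 0 0 0 0 0;0 0 0 0 0 0 0;0 0 0 0 0 0 0"
}}

```text
t: 13.35
tool_pos: [0.4795, 0.0484, 0.2176]
tcp_rot: [3.104, -0.294, -0.046]
wrist_force: [0.3, -0.5, 0.0]
finger_gap: 0.0006
```

```bash
python3 d.py; python3 -c "
from h import *
s,a=shot('wrist','w6.png');s,b=shot('side','side2.png')
cv2.imwrite('pics/both.png',cv2.resize(np.hstack([a,b]),(800,300))[:,:,::-1])"
```

```text
[0.47949651 0.04842605 0.21756912] [ 3.10384357 -0.2943996  -0.04561013] [ 0.32833982 -0.47617965  0.04427712] 13.35
delta [ 0.03466635 -0.00156602  0.16671297] push [ 0.99962005  0.00671525 -0.02673309] toolz [-0.0313343  -0.0206135  -0.99929637]
```

View pics/both.png

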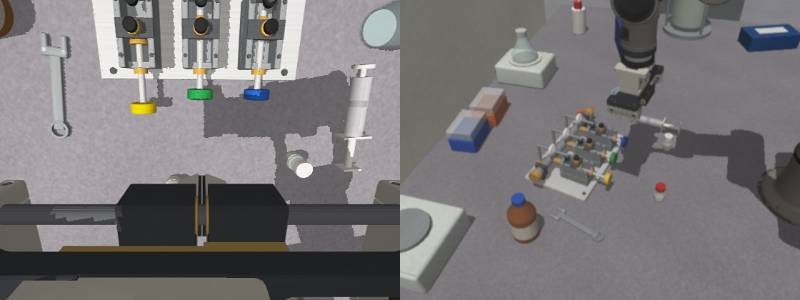

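Green is level with blue (run), yellow is still out, and the vials, wrench, bottle and syringe are upright and unmoved. Handing in.

```bash
python3 -c "
from h import *
print(order.sign_off())"
```

```text
the job is handed in; nothing more can be done
None
```

The green gas line is in service and the job is handed in (clock about 13.5 s). I pushed the green button to its end stop with the closed fingertips, held it there for about 4 s, then backed straight off so it sprang back onto its stop pin.

- **End stop:** I have no direct reading of the slide. The fingertip travel came to about 35–36 mm. The position then stayed put while the push force settled at 12–16 N, above the 8.4 N spring.
- **During the push:** the arm gave way slightly, tilting back by up to 0.055 rad and sinking about 6 mm. I only partly corrected this. The vertical rubbing force reached about 14 N, the highest I read, well inside the limits.
- **After release:** the last pictures show the green button level with the running blue one, and yellow still shut.
- **Bench:** the bottle, vials, wrench and syringe look undisturbed. The beaker was only partly in view in the last pictures.
- **Robot at hand-in:** the wrist force is near zero and the gripper is clear of everything at about 0.22 m height.

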